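# Feed a wood block home with the treadle, then hold it in the cam clamp

## Robot

A 6-joint arm with a two-finger parallel gripper is mounted at the origin on the work surface. World frame = base frame: x ahead of the robot, y to its left, z up, the work surface at z = 0. Lengths are in m, angles in rad, forces in N, time in s.
With the tool pointing down it reaches from about 0.275 to 0.875 m from the base axis. Payload 12.5 kg.
Tool frame: the origin (TCP) lies between the finger pads; the fingertips stand 8 mm ahead of it and the grasp point (between the pads) lies 11 mm behind it; y points along the fingers, x is the direction in which the jaws open and shut, and the axes are right-handed (so a half turn about y gives the same grasp; the last joint's range is limited). The gripper opens to 85 mm and grips with 20 to 120 N. Pads are 22 mm wide; open, the fingers measure 114 mm over their backs; the gripper's body (76 mm by 85 mm) begins 54 mm behind the grasp point. The pads swing forward as they close: fully open they stand 13 mm farther back than shut.
Start: joints at [1.124, 0.351, 1.652, -0, 1.139, -0.085], TCP at [0.195, 0.514, 0.239] pointing down, gripper open.
Joint ranges: [-2.75, 2.75], [-0.79, 2.1], [0.01, 2.65], [-1.57, 4.71], [0.07, 3.14], [-2.87, 2.87]. Speed limits (rad/s): [2.22, 2.22, 2.79, 3.14, 3.14, 3.14].

## Interface

Orientations are given as a unit quaternion [w, x, y, z].
In Python, from bench import r, viewer gives the robot as it stands. The module is installed in compiled form; this text tells all that it offers.
- The arm moves only by the tool move_arm, never from a script. Its argument "commands" is a list of rows, each an object of numbers: "hand": the finger opening in mm, from 0 to 85.4; "tx", "ty", "tz": the shift along the tool's x, y, z in mm; "wx", "wy", "wz": the turn, a rotation vector about the tool's x, y, z in degrees. In form: [{"hand": .., "tx": .., "ty": .., "tz": .., "wx": .., "wy": .., "wz": ..}, ...]. A call has 1 to 8 rows; each row shifts and turns the pose as measured when the row begins, along the tool's axes as they then stand; what a row does not reach is not made up. A row lasts 1/12 s, in which the tool goes at most 41.7 mm and 7.16 degrees, less where a joint would pass 70% of its speed; a pose out of reach is approached as far as the arm can. A call is refused whole if a number of a shift passes 41.7 or a number of a turn 7.16, either way. A call with a gripper value outside its range is refused whole. The fingers move at their own pace and stop on an object; the grip force is fixed at half the most. Time passes only in rows, so rows that do not move let the fingers close. It gives the time, the measured TCP pose, the force and the opening at its end, in the units of the state.
- r.read_state(): the state, without advancing time (a new reading comes with each control period).
- viewer.capture(name): name is "scene" or "top" or "wrist"; returns a dict with "frame" (400x640x3 uint8, blue, green, red), "fx", "fy", "cx", "cy" (pixels), "xyz" and "attitude" of the camera in the world. Camera axes: x right, y up, looking along -z (the intrinsics and any distortion apply to the point x, -y, -z); pixel columns grow to the right and rows downward; lengths in m; the calibration is good to about 2 mm. A picture is of the moment at which its call begins. There is no depth.
- r.finish_job(): hands the job in, once; it reports no verdict.
The state is a dict: "t": time; "q": joint angles; "joint_velocities": joint speeds; "effort": joint torques, N m; "eef_pos": TCP position; "orientation": TCP orientation; "wrist_force": force on the tool from outside, world axes, zero at the start; "moment": the same for the moment, N m; "width": finger opening in m.
Only numpy, scipy, OpenCV 4.12 (cv2) and the standard library are available. Lean on these libraries where they do the work, as an engineer would, in place of code of your own. Each camera call takes 0.05 s, during which the arm holds its last target. There are 200 camera calls.

## Task

On the plywood jig, press the spring treadle all the way down to its stop so that its pusher drives the wooden block home against the end stop, then let the treadle come back up. Then swing the cam lever round to its highest lift point, where the lever points straight away from the block and the cam squeezes the block against its spring pad, and finish while still holding the lever there, because it springs back if let go. Do not touch the block itself, and leave the things standing around the jig where they are.

Things in the scene. Friction and masses are not known exactly. Their poses are not given: they have to be found in the camera images.
- jig: Fixed plywood board 280 x 380 x 18 mm flat on the bench, carrying the whole jig; place and yaw vary. Origin on the bench surface, z up; the board spans x -150 to +130, y -170 to +210 mm from it. y runs along the block's channel: treadle at the +y end, end stop and clamp at the -y end. +x is the direction in which the cam clamps. Nothing fixed is over 80 mm high.
- pedal_pad (a point): Middle of the top of the treadle's rubber foot pad (60 x 54 mm), 98 mm from its level shaft, which lies along jig x at jig y = +100 mm, 50 mm above the bench. At rest the pad slopes 0.2 rad up away from the shaft: this point is at jig x = -50, y about +195 mm, 76 mm above the bench. At the stop it slopes 0.15 rad down: y about +198 mm, 42 mm above the bench.
- pedal (a joint): Treadle angle in rad: 0 at rest (up), 0.35 at the stop (fully down). A return spring lifts it when released; it takes about 4 N at the pad to start and about 8 N to reach the stop. It is geared to the pusher, which moves 70 mm along the channel towards jig -y and goes back when the treadle rises, leaving the block.
- block: Loose dark wooden block 50 x 60 x 40 mm high (long side along the channel, about 0.1 kg) lying in the channel on the jig board, 25 to 60 mm short of home at the start. Origin: centre of its underside.
- home (a point): Where the centre of the block's underside lies when the block is home against the end stop, ready to be clamped: on the jig board's top at jig x = +60, y = -120 mm.
- cam_pivot (a point): Vertical pivot of the cam lever, 40 mm above the bench at jig x = -6, y = -120 mm. The round eccentric steel cam (60 mm across, 18 mm off centre, opposite the lever) turns under the lever and at highest lift squeezes the block at home with about 13 N against the sprung rubber-faced pad on its far side.
- lever_grip (a point): Point on the axis of the upright round black grip (22 mm diameter, from 45 to 105 mm above the bench) at the end of the cam lever, 110 mm from the pivot; this point is 80 mm above the bench. The flat lever bar under the grip is 16 mm wide, its top 48 mm above the bench.
- cam_lever (a joint): Cam lever angle in rad, growing clockwise seen from above. 0: lever nearly along jig -y. 1.4: highest lift, lever along jig -x, straight away from the block at home. Past this the lift falls again; end of travel 2.0. A return spring pulls it towards 0 at all angles (3.5 N at the grip at 0, 7 N at 1.4), so it must be held. Starts between 0 and 0.25.
- spray_can: Bystander: upright metal spray can, 64 mm across, 190 mm high, to the left of the jig. Origin: centre of its underside.
- glue_bottle: Bystander: upright white plastic bottle, 60 mm across, 160 mm high, to the left of the jig. Origin: centre of its underside.
- screw_jar: Bystander: low glass jar with lid, 70 mm across, 70 mm high, to the right of the jig. Origin: centre of its underside.
- screwdriver: Bystander: screwdriver lying on the bench to the right of the jig. Origin: middle of its underside.
Things that resemble listed ones, but are neither listed nor needed, are in the scene too. Of the things shaped like the block, the wooden one is meant.

How it is judged:
On the way:
1. the treadle is pressed down to its stop and the block is home (value of joint pedal above 0.32 rad and y of block in the frame of home between -0.007 and 0.007 m), for 0.2 s.
At the end, for the whole second after the job is handed in: The robot is holding the cam lever (contact over 1 N) within 0.2 rad of its highest lift point (joint between 1.2 and 1.6), the cam presses the block with more than 4 N, the block is within 12 mm of home along the channel, and the treadle is back up (below 0.06 rad) (value of joint cam_lever between 1.2 and 1.6 rad and contact force between cam_lever and block above 4 N and (contact force between cam_lever and the fingers above 1 N or contact force between cam_lever and the arm above 1 N) and value of joint pedal below 0.06 rad and y of block in the frame of home between -0.012 and 0.012 m); the arm keeps its last pose, push and grip.
It fails at once if the spray can is moved more than 30 mm (distance of spray_can from where it was at the start of the episode above 0.03 m).
It fails at once if the glue bottle is moved more than 30 mm (distance of glue_bottle from where it was at the start of the episode above 0.03 m).
It fails at once if the screw jar is moved more than 30 mm (distance of screw_jar from where it was at the start of the episode above 0.03 m).
It fails at once if the screwdriver is moved more than 30 mm (distance of screwdriver from where it was at the start of the episode above 0.03 m).
It fails at once if the robot touches the block (contact force between block and the fingers above 1 N or contact force between block and the arm above 1 N).
It also fails if it takes over 51 s, if anything falls off the work surface, if the arm or the gripper's body presses on something with over 40 N, if the wrist force passes 120 N, or if a joint passes its speed limit or range.

## Working session

There is one attempt and no reset: what is moved stays moved. The work goes in short steps, Python scripts to look and compute and a tool call to move; the robot and the scene stay as the last step left them, time stands still between calls to the robot, and variables do not carry over. Pictures are saved under pics/ and viewed, about 8 in all and at most 12, crops included, and the job is handed in when it is done.

Besides the shell and the picture viewer there is one more tool, called after ">>>" by a JSON object that holds its "api" and its "payload". move_arm: Moves the arm, as the interface text tells. Its arguments: {"type":"object","properties":{"commands":{"type":"array","items":{"type":"object","properties":{"hand":{"type":"number"},"tx":{"type":"number"},"ty":{"type":"number"},"tz":{"type":"number"},"wx":{"type":"number"},"wy":{"type":"number"},"wz":{"type":"number"}}}}},"required":["commands"]}

```bash
mkdir -p pics
python3 - <<'E'
from bench import r, viewer
import cv2,pickle
s=r.read_state(); print({k:s[k] for k in('t','eef_pos','orientation','wrist_force','width')})
d={}
for n in("scene","top"):
    c=viewer.capture(n); d[n]=c; cv2.imwrite(f"pics/{n}0.png",c["frame"]); print(n,[c[k] for k in c if k!='frame'])
pickle.dump(d,open("c0.pkl","wb"))
E
```

```text
{'t': 0.0, 'eef_pos': array([0.19451218, 0.5141127 , 0.23875858]), 'orientation': array([-0.58160704,  0.5820025 ,  0.40151344, -0.40223538]), 'wrist_force': array([ 0.2190105 , -0.54848298, -0.56280562]), 'width': 0.08547863367940053}
scene [476.881108121864, 476.881108121864, 326.42008303921506, 202.47721775735354, array([1.89992398, 0.10637753, 0.91698067]), array([0.59551007, 0.31721531, 0.35863156, 0.64507799])]
top [420.671304125129, 420.671304125129, 319.3318416691108, 200.27279316026284, array([ 0.41342676, -0.02231868,  1.31054139]), array([ 0.71446579,  0.06047849, -0.05497708, -0.69488021])]
```

View pics/top0.png

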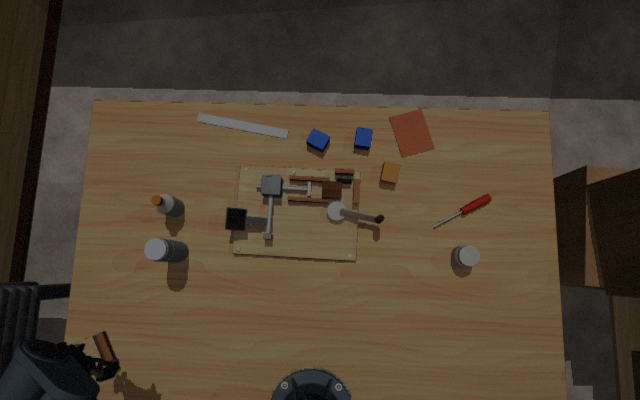

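View pics/scene0.png

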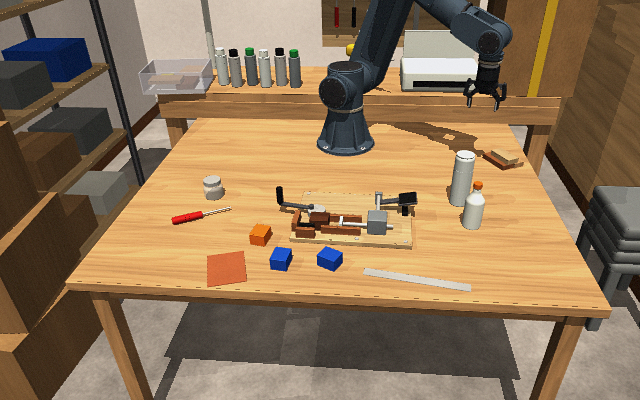

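The top view shows jig +y to image left and +x up. The pad is at about (236,219), the cam at (337,211), the grip at (379,219) and the block at (331,190). The can (158,250) and bottle (163,204) are to its left. Next I'll zoom in and measure.

```bash
cat > h.py <<'E'
import numpy as np
from scipy.spatial.transform import Rotation as R
def rot(q): return R.from_quat([q[1],q[2],q[3],q[0]]).as_matrix()
def ray(c,u,v,z):
    d=rot(c['attitude'])@np.array([(u-c['cx'])/c['fx'],-(v-c['cy'])/c['fy'],-1])
    p=np.array(c['xyz']); return p+d*(z-p[2])/d[2]
def proj(c,P):
    p=rot(c['attitude']).T@(np.array(P)-c['xyz']); return c['cx']+c['fx']*p[0]/-p[2], c['cy']-c['fy']*p[1]/-p[2]
E
python3 - <<'E'
import pickle,cv2
d=pickle.load(open('c0.pkl','rb'))
t=d['top']['frame'][155:270,220:390]
cv2.imwrite('pics/t1.png',cv2.resize(cv2.convertScaleAbs(t,alpha=1.5),None,fx=4.7,fy=4.7,interpolation=cv2.INTER_CUBIC))
E
```

```text
(no output)
```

View pics/t1.png

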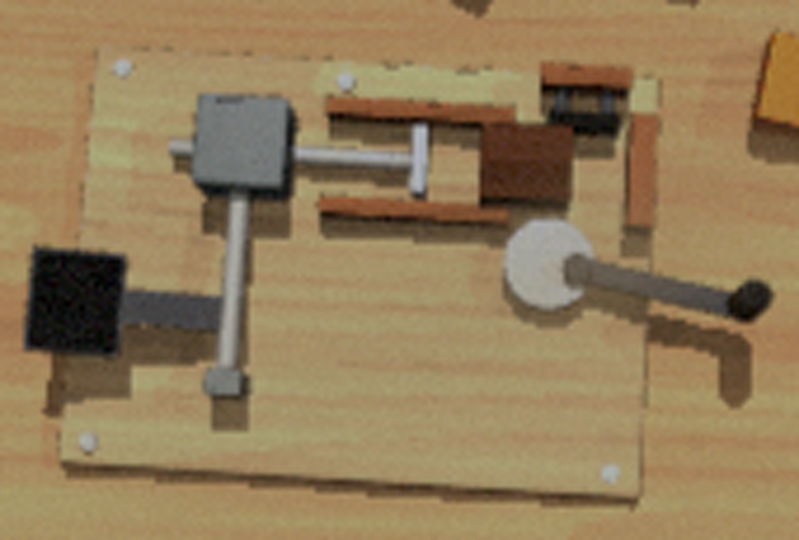

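```bash
cat > fit.py <<'E'
from h import *
import pickle
c=pickle.load(open('c0.pkl','rb'))['top']
px=lambda u,v:(220+(u+.5)/4.7-.5,155+(v+.5)/4.7-.5)
cr=[(97,50,.13,.21),(62,462,-.15,.21),(638,496,-.15,-.17),(660,76,.13,-.17)]
W=np.array([ray(c,*px(u,v),.018)[:2] for u,v,_,_ in cr]);J=np.array([k[2:] for k in cr])
Wp=ray(c,*px(76,301),.076)[:2]; W=np.vstack([W,Wp]); J=np.vstack([J,[-.05,.195]])
a=(J-J.mean(0))@[1,1j]; b=(W-W.mean(0))@[1,1j]
yaw=np.angle(np.vdot(a,b)); Rj=np.array([[np.cos(yaw),-np.sin(yaw)],[np.sin(yaw),np.cos(yaw)]])
o=W.mean(0)-Rj@J.mean(0)
j2w=lambda p:Rj@np.array(p)+o
w2j=lambda p:Rj.T@(np.array(p)[:2]-o)
E
python3 - <<'E'
from fit import *
from bench import r
print('yaw',np.degrees(yaw),'o',o); print((W-(J@Rj.T+o))*1000)
print('pad',j2w([-.05,.195]),j2w([-.05,.198]),'pivot',j2w([-.006,-.12]))
g=ray(c,*px(762,290),.105); print('grip top',g,w2j(g))
p=w2j(g)-[-.006,-.12]; print('lever len',np.linalg.norm(p),'angle from -y cw',np.degrees(np.arctan2(-p[0],-p[1])))
for n,a in(('can',(158,250,.19)),('bottle',(158,201,.16)),('jar',(470,256,.07)),('drv',(462,210,.02))): print(n,ray(c,*a))
b=ray(c,*px(526,161),.058);print('block',b,w2j(b))
for th in (0,.1,.2,1.2,1.4,1.5): 
  # highest lift: along -x at 1.4
  q=[-.006-.11*np.cos(1.4-th),-.12-.11*np.sin(1.4-th)]; print('grip at',th,j2w(q))
s=r.read_state(); print(rot(s['orientation']).round(3))
E
```

```text
yaw -1.6073567643796352 o [0.59890731 0.03878058]
[[-2.95388213 -1.18306517]
 [ 1.4923964  -2.47348047]
 [ 0.79018344  3.0290964 ]
 [-0.03303261  0.14306822]
 [ 0.70433489  0.48438102]]
pad [0.55439673 0.23510635] [0.55448088 0.23810517] pivot [ 0.58954367 -0.0810039 ]
grip top [ 0.5701779  -0.19131157  0.105     ] [-0.02226402 -0.23080747]
lever len 0.11199470951771295 angle from -y cw 8.350097746724401
can [0.45271166 0.41324576 0.19      ]
bottle [0.58875611 0.43718966 0.16      ]
jar [ 0.46508743 -0.45406318  0.07      ]
drv [ 0.60771001 -0.45101229  0.02      ]
block [ 0.65590864 -0.04554668  0.058     ] [ 0.05934429 -0.08269519]
grip at 0 [ 0.56781404 -0.18883629]
grip at 0.1 [ 0.55715732 -0.18612823]
grip at 0.2 [ 0.54682419 -0.18236981]
grip at 1.2 [ 0.48116577 -0.09982494]
grip at 1.4 [ 0.47958695 -0.0779184 ]
grip at 1.5 [ 0.48044431 -0.06695646]
[[ 0.354 -0.    -0.935]
 [ 0.935 -0.001  0.354]
 [-0.001 -1.     0.   ]]
```

>>> {"api": "move_arm", "payload": {"commands": [{"hand": 0, "tx": -5, "ty": -3, "tz": -16}, {"hand": 0, "tx": -10, "ty": -3, "tz": -32}, {"hand": 0, "tx": -10, "ty": -3, "tz": -32}, {"hand": 0, "tx": -10, "tz": -32}, {"hand": 0, "tx": -10, "tz": -32}, {"hand": 0, "tx": -10, "tz": -32}, {"hand": 0, "tx": -10, "tz": -32}, {"hand": 0, "tx": -10, "tz": -32}]}}

```text
schema error: expected keys hand, tx, ty, tz, wx, wy, wz
```

```bash
cat > go.py <<'E'
import sys
from fit import *
from bench import r
def go(x,y,z,yawdeg=None):
    s=r.read_state(); M=rot(s['orientation']); p=np.array(s['eef_pos'])
    print('t',s['t'],'pos',p.round(4),'yaw',np.degrees(np.arctan2(M[1,0],M[0,0])).round(1),'axis y',M[:,1].round(3),'F',np.round(s['wrist_force'],1),'w',round(s['width'],4))
    print('tool delta mm',(M.T@(np.array([x,y,z])-p)*1000).round(1))
if __name__=='__main__': go(*map(float,sys.argv[1:]))
E
python3 go.py .554 .235 .15
```

```text
t 0.1 pos [0.1945 0.5141 0.2388] yaw 69.3 axis y [-0.    -0.001 -1.   ] F [ 0.9 -0.4 -0.7] w 0.0852
tool delta mm [-133.7   88.9 -435. ]
```

>>> {"api": "move_arm", "payload": {"commands": [{"hand": 0, "tx": -5, "ty": -3, "tz": -16, "wx": 0, "wy": 0, "wz": 0}, {"hand": 0, "tx": -10, "ty": -3, "tz": -32, "wx": 0, "wy": 0, "wz": 0}, {"hand": 0, "tx": -10, "ty": -3, "tz": -32, "wx": 0, "wy": 0, "wz": 0}, {"hand": 0, "tx": -10, "ty": 0, "tz": -32, "wx": 0, "wy": 0, "wz": 0}, {"hand": 0, "tx": -10, "ty": 0, "tz": -32, "wx": 0, "wy": 0, "wz": 0}, {"hand": 0, "tx": -10, "ty": 0, "tz": -32, "wx": 0, "wy": 0, "wz": 0}, {"hand": 0, "tx": -10, "ty": 0, "tz": -32, "wx": 0, "wy": 0, "wz": 0}, {"hand": 0, "tx": -10, "ty": 0, "tz": -32, "wx": 0, "wy": 0, "wz": 0}]}}

```text
t: 0.77
eef_pos: [0.3952, 0.3551, 0.2458]
orientation: [-0.58, 0.58, 0.403, -0.406]
wrist_force: [-0.2, 1.7, -0.1]
width: -0.0003
```

```bash
python3 go.py .554 .235 .15
```

```text
t 0.7667 pos [0.3952 0.3551 0.2458] yaw 69.8 axis y [-0.004 -0.004 -1.   ] F [-0.2  1.7 -0.1] w -0.0003
tool delta mm [ -57.4   95.6 -190.7]
```

>>> {"api": "move_arm", "payload": {"commands": [{"hand": 0, "tx": -10, "ty": 0, "tz": -32, "wx": 0, "wy": 0, "wz": 0}, {"hand": 0, "tx": -10, "ty": 0, "tz": -32, "wx": 0, "wy": 0, "wz": 0}, {"hand": 0, "tx": -10, "ty": 0, "tz": -32, "wx": 0, "wy": 0, "wz": 0}, {"hand": 0, "tx": -10, "ty": 0, "tz": -32, "wx": 0, "wy": 0, "wz": 0}, {"hand": 0, "tx": -10, "ty": 10, "tz": -32, "wx": 0, "wy": 0, "wz": 0}, {"hand": 0, "tx": -7, "ty": 30, "tz": -30, "wx": 0, "wy": 0, "wz": 0}, {"hand": 0, "tx": 0, "ty": 30, "tz": 0, "wx": 0, "wy": 0, "wz": 0}, {"hand": 0, "tx": 0, "ty": 10, "tz": 0, "wx": 0, "wy": 0, "wz": 0}]}}

```text
t: 1.43
eef_pos: [0.5645, 0.224, 0.1653]
orientation: [-0.58, 0.582, 0.402, -0.403]
wrist_force: [-0.8, -0.0, -0.3]
width: 0.0003
```

```bash
python3 go.py .554 .235 .10;  python3 - <<'E'
from bench import viewer
import cv2,pickle
c=viewer.capture("scene"); t=viewer.capture("top"); pickle.dump((c,t),open('c1.pkl','wb'))
a=cv2.resize(c['frame'][150:270,230:450],None,fx=3.6,fy=3.6)[:, :790]
cv2.imwrite('pics/s1.png',cv2.convertScaleAbs(a,alpha=1.3))
E
```

```text
t 1.4333 pos [0.5645 0.224  0.1653] yaw 69.5 axis y [ 0.    -0.003 -1.   ] F [-0.8 -0.  -0.3] w 0.0003
tool delta mm [ 6.8 65.3 13.8]
```

View pics/s1.png

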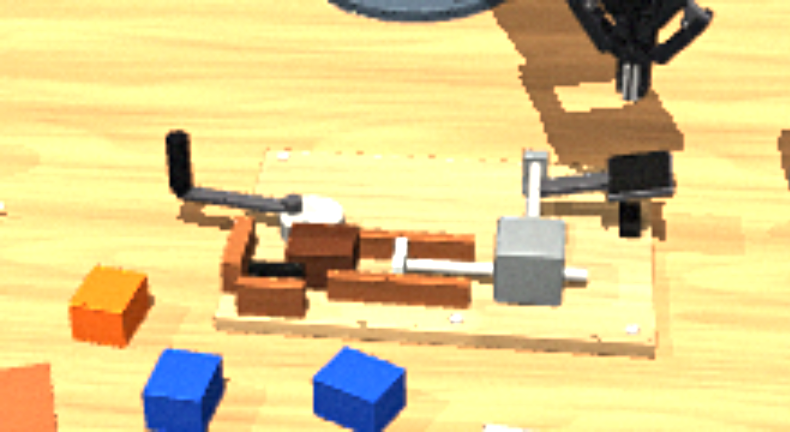

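The scene view shows the closed fingertips (632,95) above the treadle pad (640,175), with nothing disturbed. I'll shift a little and press.

>>> {"api": "move_arm", "payload": {"commands": [{"hand": 0, "tx": 7, "ty": 10, "tz": 14, "wx": 0, "wy": 0, "wz": 0}, {"hand": 0, "tx": 0, "ty": 25, "tz": 0, "wx": 0, "wy": 0, "wz": 0}, {"hand": 0, "tx": 0, "ty": 25, "tz": 0, "wx": 0, "wy": 0, "wz": 0}, {"hand": 0, "tx": 0, "ty": 15, "tz": 0, "wx": 0, "wy": 0, "wz": 0}, {"hand": 0, "tx": 0, "ty": 5, "tz": 0, "wx": 0, "wy": 0, "wz": 0}, {"hand": 0, "tx": 0, "ty": 5, "tz": 0, "wx": 0, "wy": 0, "wz": 0}, {"hand": 0, "tx": 0, "ty": 5, "tz": 0, "wx": 0, "wy": 0, "wz": 0}]}}

```text
t: 2.12
eef_pos: [0.5557, 0.2439, 0.0875]
orientation: [-0.577, 0.582, 0.41, -0.4]
wrist_force: [-0.0, 0.1, 0.7]
width: -0.0002
```

```bash
python3 go.py .555 .237 .05
```

```text
t 2.1167 pos [0.5557 0.2439 0.0875] yaw 69.9 axis y [ 0.016  0.003 -1.   ] F [-0.   0.1  0.7] w -0.0002
tool delta mm [-7.  37.5 -1.2]
```

>>> {"api": "move_arm", "payload": {"commands": [{"hand": 0, "tx": -6, "ty": 0, "tz": 0, "wx": 0, "wy": 0, "wz": 0.8}, {"hand": 0, "tx": 0, "ty": 5, "tz": 0, "wx": 0, "wy": 0, "wz": 0}, {"hand": 0, "tx": 0, "ty": 5, "tz": 0, "wx": 0, "wy": 0, "wz": 0}, {"hand": 0, "tx": 0, "ty": 5, "tz": 0, "wx": 0, "wy": 0, "wz": 0}, {"hand": 0, "tx": 0, "ty": 5, "tz": 0, "wx": 0, "wy": 0, "wz": 0}, {"hand": 0, "tx": 0, "ty": 5, "tz": 0, "wx": 0, "wy": 0, "wz": 0}]}}

```text
t: 2.62
eef_pos: [0.5559, 0.2395, 0.0659]
orientation: [-0.573, 0.585, 0.409, -0.402]
wrist_force: [-2.8, 3.0, 5.8]
width: 0.0002
```

```bash
python3 go.py .555 .237 .05
```

```text
t 2.6167 pos [0.5559 0.2395 0.0659] yaw 69.9 axis y [ 0.018 -0.008 -1.   ] F [-2.8  3.   5.8] w 0.0002
tool delta mm [-2.7 15.9  0.3]
```

>>> {"api": "move_arm", "payload": {"commands": [{"hand": 0, "tx": 0, "ty": 5, "tz": 0, "wx": 0, "wy": 0, "wz": 0}, {"hand": 0, "tx": 0, "ty": 5, "tz": 0, "wx": 0, "wy": 0, "wz": 0}, {"hand": 0, "tx": 0, "ty": 5, "tz": 0, "wx": 0, "wy": 0, "wz": 0}, {"hand": 0, "tx": 0, "ty": 5, "tz": 0, "wx": 0, "wy": 0, "wz": 0}, {"hand": 0, "tx": 0, "ty": 5, "tz": 0, "wx": 0, "wy": 0, "wz": 0}]}}

```text
t: 3.03
eef_pos: [0.5565, 0.2397, 0.0495]
orientation: [-0.573, 0.585, 0.408, -0.403]
wrist_force: [-36.1, -9.2, 83.5]
width: 0.0
```

```bash
python3 go.py .555 .237 .05
```

```text
t 3.0333 pos [0.5565 0.2397 0.0495] yaw 70.0 axis y [ 0.016 -0.009 -1.   ] F [-36.1  -9.2  83.5] w 0.0
tool delta mm [-3.1 -0.5  0.5]
```

At the stop, with high force. I'll hold there without adding push and check the block.

>>> {"api": "move_arm", "payload": {"commands": [{"hand": 0, "tx": 0, "ty": 1, "tz": 0, "wx": 0, "wy": 0, "wz": 0}, {"hand": 0, "tx": 0, "ty": 1, "tz": 0, "wx": 0, "wy": 0, "wz": 0}, {"hand": 0, "tx": 0, "ty": 1, "tz": 0, "wx": 0, "wy": 0, "wz": 0}, {"hand": 0, "tx": 0, "ty": 1, "tz": 0, "wx": 0, "wy": 0, "wz": 0}]}}

```text
t: 3.37
eef_pos: [0.5565, 0.2397, 0.0506]
orientation: [-0.573, 0.585, 0.409, -0.402]
wrist_force: [-5.6, 0.3, 16.1]
width: 0.0003
```

```bash
python3 go.py .555 .237 .05;  python3 - <<'E'
from bench import viewer
import cv2,pickle
c=viewer.capture("scene"); t=viewer.capture("top"); pickle.dump((c,t),open('c2.pkl','wb'))
a=cv2.resize(c['frame'][150:270,230:450],None,fx=2.6,fy=2.6)[:, :790]
b=cv2.resize(t['frame'][155:270,220:390],None,fx=2.6,fy=2.6)
b=cv2.copyMakeBorder(b,0,0,0,a.shape[1]-b.shape[1],cv2.BORDER_CONSTANT)
import numpy as np
cv2.imwrite('pics/s2.png',cv2.convertScaleAbs(np.vstack([a[:300],b[:299]]),alpha=1.3))
E
```

```text
t 3.3667 pos [0.5565 0.2397 0.0506] yaw 70.0 axis y [ 0.017 -0.009 -1.   ] F [-5.6  0.3 16.1] w 0.0003
tool delta mm [-3.   0.6  0.5]
```

View pics/s2.png

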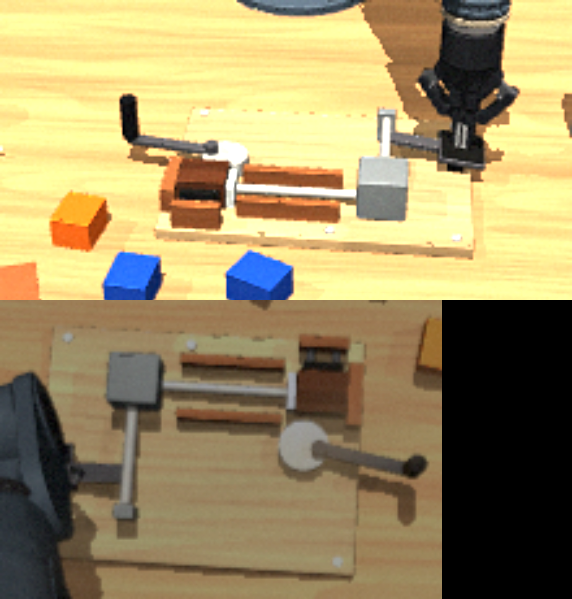

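The treadle is down at its stop, and the pusher holds the block tight against the end stop (top crop: block right edge 347, stop 348). I'll hold briefly, then release and rise.

>>> {"api": "move_arm", "payload": {"commands": [{"hand": 0, "tx": 0, "ty": 1, "tz": 0, "wx": 0, "wy": 0, "wz": 0}, {"hand": 0, "tx": 0, "ty": -6, "tz": 0, "wx": 0, "wy": 0, "wz": 0}, {"hand": 0, "tx": 0, "ty": -8, "tz": 0, "wx": 0, "wy": 0, "wz": 0}, {"hand": 0, "tx": 0, "ty": -8, "tz": 0, "wx": 0, "wy": 0, "wz": 0}, {"hand": 0, "tx": 0, "ty": -15, "tz": 0, "wx": 0, "wy": 0, "wz": 0}, {"hand": 0, "tx": 0, "ty": -35, "tz": 0, "wx": 0, "wy": 0, "wz": 0}, {"hand": 0, "tx": 0, "ty": -35, "tz": 0, "wx": 0, "wy": 0, "wz": 0}, {"hand": 0, "tx": 0, "ty": -35, "tz": 0, "wx": 0, "wy": 7, "wz": 0}]}}

```text
t: 4.13
eef_pos: [0.5508, 0.2386, 0.1897]
orientation: [-0.597, 0.608, 0.368, -0.372]
wrist_force: [1.2, 0.3, -0.3]
width: 0.0005
```

```bash
python3 go.py .568 -.191 .18
```

```text
t 4.1333 pos [0.5508 0.2386 0.1897] yaw 63.1 axis y [ 0.003 -0.016 -1.   ] F [ 1.2  0.3 -0.3] w 0.0005
tool delta mm [-375.1   16.5 -209.8]
```

>>> {"api": "move_arm", "payload": {"commands": [{"hand": 50, "tx": -31, "ty": 0, "tz": -16, "wx": 0, "wy": 7, "wz": 0}, {"hand": 50, "tx": -29, "ty": 0, "tz": -20, "wx": 0, "wy": 7, "wz": 0}, {"hand": 50, "tx": -26, "ty": 0, "tz": -23, "wx": 0, "wy": 7, "wz": 0}, {"hand": 50, "tx": -23, "ty": 0, "tz": -26, "wx": 0, "wy": 7, "wz": 0}, {"hand": 50, "tx": -20, "ty": 0, "tz": -29, "wx": 0, "wy": 7, "wz": 0}, {"hand": 50, "tx": -16, "ty": 0, "tz": -31, "wx": 0, "wy": 7, "wz": 0}, {"hand": 50, "tx": -13, "ty": 0, "tz": -33, "wx": 0, "wy": 7, "wz": 0}, {"hand": 50, "tx": -9, "ty": 0, "tz": -34, "wx": 0, "wy": 7, "wz": 0}]}}

```text
t: 4.8
eef_pos: [0.5493, -0.0472, 0.204]
orientation: [-0.701, 0.711, 0.04, -0.029]
wrist_force: [0.7, 0.2, 0.2]
width: 0.0499
```

```bash
python3 go.py .568 -.191 .18
```

```text
t 4.8 pos [ 0.5493 -0.0472  0.204 ] yaw 5.7 axis y [ 0.017 -0.013 -1.   ] F [0.7 0.2 0.2] w 0.0499
tool delta mm [   4.1   26.2 -144.6]
```

>>> {"api": "move_arm", "payload": {"commands": [{"hand": 50, "tx": 1, "ty": 0, "tz": -35, "wx": 0.7, "wy": 7, "wz": 1}, {"hand": 50, "tx": 5, "ty": 0, "tz": -35, "wx": 0, "wy": 7, "wz": 0}, {"hand": 50, "tx": 5, "ty": 0, "tz": -35, "wx": 0, "wy": 3, "wz": 0}, {"hand": 50, "tx": 5, "ty": 0, "tz": -30, "wx": 0, "wy": 0, "wz": 0}, {"hand": 50, "tx": 0, "ty": 25, "tz": 0, "wx": 0, "wy": 0, "wz": 0}, {"hand": 50, "tx": 0, "ty": 10, "tz": 0, "wx": 0, "wy": 0, "wz": 0}]}}

```text
t: 5.3
eef_pos: [0.554, -0.1979, 0.1715]
orientation: [-0.701, 0.704, -0.078, 0.078]
wrist_force: [-0.8, 0.9, -2.0]
width: 0.05
```

```bash
python3 go.py .568 -.190 .066;  python3 - <<'E'
from bench import viewer
import cv2,pickle,numpy as np
c=viewer.capture("scene"); t=viewer.capture("top"); w=viewer.capture("wrist"); pickle.dump((c,t,w),open('c3.pkl','wb'))
print(w['xyz'],w['attitude'])
a=cv2.resize(c['frame'][150:270,230:450],(580,316))
b=cv2.resize(w['frame'],(450,281))
b=cv2.copyMakeBorder(b,0,0,0,130,cv2.BORDER_CONSTANT)
cv2.imwrite('pics/s3.png',cv2.convertScaleAbs(np.vstack([a,b]),alpha=1.3))
E
```

```text
t 5.3 pos [ 0.554  -0.1979  0.1715] yaw -12.7 axis y [ 0.001 -0.005 -1.   ] F [-0.8  0.9 -2. ] w 0.05
tool delta mm [ 11.8 105.5  11.3]
[ 0.57288702 -0.11890855  0.30693842] [ 0.98138563 -0.15778505  0.01625545 -0.10826763]
```

View pics/s3.png

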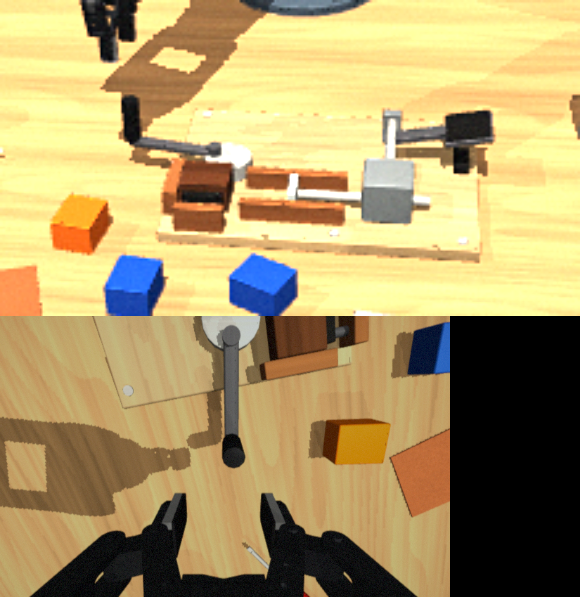

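The scene crop shows the treadle back up and the block still at home. The wrist view shows the grip top at about (233,457), between the finger lines but ahead of them. I'll locate it by ray.

```bash
python3 - <<'E'
from fit import *
c,t,w=pickle.load(open('c3.pkl','rb'))
f=lambda u,v:ray(w,u*640/450,(v-316)*400/281,.105)
print(f(233,457),f(233,461));
E
python3 go.py .568 -.190 .066
```

```text
[ 0.56761682 -0.18580696  0.105     ] [ 0.56682082 -0.18961259  0.105     ]
t 5.45 pos [ 0.5552 -0.1964  0.1738] yaw -12.5 axis y [ 0.003 -0.005 -1.   ] F [-1.1 -0.3 -0.3] w 0.05
tool delta mm [ 10.7 107.8   9.5]
```

>>> {"api": "move_arm", "payload": {"commands": [{"hand": 50, "tx": 10, "ty": 0, "tz": 9, "wx": 0, "wy": 0, "wz": 0}, {"hand": 50, "tx": 0, "ty": 20, "tz": 0, "wx": 0, "wy": 0, "wz": 0}, {"hand": 50, "tx": 0, "ty": 20, "tz": 0, "wx": 0, "wy": 0, "wz": 0}, {"hand": 50, "tx": 0, "ty": 5, "tz": 0, "wx": 0, "wy": 0, "wz": 0}, {"hand": 50, "tx": 0, "ty": 0, "tz": 0, "wx": 0, "wy": 0, "wz": 0}]}}

```text
t: 5.87
eef_pos: [0.5732, -0.1847, 0.1336]
orientation: [-0.701, 0.706, -0.071, 0.079]
wrist_force: [-0.1, 0.5, -0.2]
width: 0.0504
```

```bash
python3 go.py .567 -.189 .068
```

```text
t 5.8667 pos [ 0.5732 -0.1847  0.1336] yaw -12.1 axis y [ 0.01  -0.008 -1.   ] F [-0.1  0.5 -0.2] w 0.0504
tool delta mm [-6.  65.6 -5.1]
```

>>> {"api": "move_arm", "payload": {"commands": [{"hand": 50, "tx": -5, "ty": 0, "tz": -4, "wx": 0.5, "wy": 0, "wz": 0.6}, {"hand": 50, "tx": 0, "ty": 0, "tz": 0, "wx": 0, "wy": 0, "wz": 0}, {"hand": 50, "tx": 0, "ty": 15, "tz": 0, "wx": 0, "wy": 0, "wz": 0}, {"hand": 50, "tx": 0, "ty": 15, "tz": 0, "wx": 0, "wy": 0, "wz": 0}, {"hand": 50, "tx": 0, "ty": 15, "tz": 0, "wx": 0, "wy": 0, "wz": 0}, {"hand": 50, "tx": 0, "ty": 15, "tz": 0, "wx": 0, "wy": 0, "wz": 0}, {"hand": 50, "tx": 0, "ty": 3, "tz": 0, "wx": 0, "wy": 0, "wz": 0}, {"hand": 50, "tx": 0, "ty": 0, "tz": 0, "wx": 0, "wy": 0, "wz": 0}]}}

```text
t: 6.53
eef_pos: [0.5723, -0.1878, 0.0785]
orientation: [0.704, -0.703, 0.07, -0.078]
wrist_force: [-0.2, 0.4, 0.3]
width: 0.0497
```

```bash
python3 go.py .567 -.189 .068;  python3 - <<'E'
from bench import viewer
import cv2,pickle,numpy as np
c=viewer.capture("scene"); w=viewer.capture("wrist")
a=cv2.resize(c['frame'][150:270,230:450],(580,316))
b=cv2.resize(w['frame'],(450,281))
b=cv2.copyMakeBorder(b,0,0,0,130,cv2.BORDER_CONSTANT)
cv2.imwrite('pics/s4.png',cv2.convertScaleAbs(np.vstack([a,b]),alpha=1.3))
E
```

```text
t 6.5333 pos [ 0.5723 -0.1878  0.0785] yaw -12.0 axis y [ 0.013 -0.    -1.   ] F [-0.2  0.4  0.3] w 0.0497
tool delta mm [-5.1 10.4 -2.3]
```

View pics/s4.png

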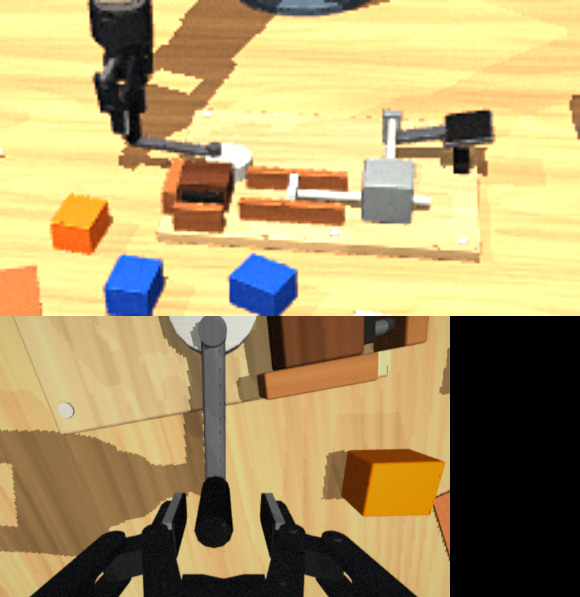

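The grip stands between the open fingers, slightly left of the jaw centre (213 against 224 px), and the block is untouched. I'll recentre, lower and close to a loose cage.

>>> {"api": "move_arm", "payload": {"commands": [{"hand": 50, "tx": -5, "ty": 8, "tz": -1, "wx": 0, "wy": 0, "wz": 0.7}, {"hand": 50, "tx": 0, "ty": 3, "tz": 0, "wx": 0, "wy": 0, "wz": 0}, {"hand": 28, "tx": 0, "ty": 0, "tz": 0, "wx": 0, "wy": 0, "wz": 0}, {"hand": 28, "tx": 0, "ty": 0, "tz": 0, "wx": 0, "wy": 0, "wz": 0}, {"hand": 28, "tx": 0, "ty": 0, "tz": 0, "wx": 0, "wy": 0, "wz": 0}]}}

```text
t: 7.05
eef_pos: [0.5683, -0.1884, 0.0702]
orientation: [0.704, -0.703, 0.073, -0.075]
wrist_force: [-0.5, -0.6, -0.5]
width: 0.0284
```

```bash
cat > arc.py <<'E'
from fit import *
from bench import r
s=r.read_state(); M=rot(s['orientation']); p=np.array(s['eef_pos']); v=p[:2]-j2w([-.006,-.12])
ex=Rj@[-1,0]  # lever dir at 1.4
th=1.4-(np.arctan2(v[1],v[0])-np.arctan2(ex[1],ex[0])+np.pi)%(2*np.pi)+np.pi if 0 else None
d=(np.arctan2(ex[1],ex[0])-np.arctan2(v[1],v[0])); d=(d+np.pi)%(2*np.pi)-np.pi
th=1.4+d
# clockwise from above = decreasing angle; d<0 means lever still short of 1.4
zl=-v/np.linalg.norm(v); yawerr=np.degrees(np.arctan2(M[0,2]*zl[1]-M[1,2]*zl[0],M[:2,2]@zl))
print('t %.2f theta %.3f radius %.1f z %.4f  wy needed %.1f'%(s['t'],th,np.linalg.norm(v)*1e3,p[2],-yawerr),'F',np.round(s['wrist_force'],1),'Ftool',(M.T@s['wrist_force']).round(1),'w',round(s['width'],4),'yax',M[:,1].round(3))
E
python3 arc.py
```

```text
t 7.05 theta -0.003 radius 109.5 z 0.0702  wy needed -0.8 F [-0.5 -0.6 -0.5] Ftool [-0.4  0.5 -0.7] w 0.0284 yax [ 0.004  0.001 -1.   ]
```

>>> {"api": "move_arm", "payload": {"commands": [{"hand": 28, "tx": -8, "ty": 0, "tz": 0.3, "wx": 0, "wy": 4, "wz": 0}, {"hand": 28, "tx": -11, "ty": 0, "tz": 0.6, "wx": 0, "wy": 6, "wz": 0}, {"hand": 28, "tx": -11, "ty": 0, "tz": 0.6, "wx": 0, "wy": 6, "wz": 0}]}}

```text
t: 7.3
eef_pos: [0.5425, -0.1794, 0.0709]
orientation: [0.686, -0.685, 0.17, -0.177]
wrist_force: [4.5, -1.6, -3.1]
width: 0.0279
```

```bash
python3 arc.py
```

```text
t 7.30 theta 0.247 radius 109.0 z 0.0709  wy needed -2.8 F [ 4.5 -1.6 -3.1] Ftool [4.7 3.1 0.8] w 0.0279 yax [ 0.01  -0.002 -1.   ]
```

>>> {"api": "move_arm", "payload": {"commands": [{"hand": 28, "tx": -11, "ty": 0, "tz": 0.3, "wx": 0, "wy": 4.5, "wz": 0.3}, {"hand": 28, "tx": -11, "ty": 0, "tz": 0.3, "wx": 0, "wy": 5, "wz": 0.2}, {"hand": 28, "tx": -11, "ty": 0, "tz": 0.4, "wx": 0, "wy": 5.5, "wz": 0}, {"hand": 28, "tx": -11, "ty": 0, "tz": 0.4, "wx": 0, "wy": 5.5, "wz": 0}]}}

```text
t: 7.63
eef_pos: [0.5093, -0.1547, 0.0718]
orientation: [0.642, -0.64, 0.295, -0.303]
wrist_force: [3.2, -4.4, -4.0]
width: 0.0278
```

```bash
python3 arc.py
```

```text
t 7.63 theta 0.629 radius 109.0 z 0.0718  wy needed -2.6 F [ 3.2 -4.4 -4. ] Ftool [ 5.4  4.  -0.4] w 0.0278 yax [ 0.011 -0.002 -1.   ]
```

>>> {"api": "move_arm", "payload": {"commands": [{"hand": 28, "tx": -11, "ty": 0, "tz": 0.3, "wx": 0, "wy": 5, "wz": 0}, {"hand": 28, "tx": -11, "ty": 0, "tz": 0.3, "wx": 0, "wy": 5, "wz": 0}, {"hand": 28, "tx": -11, "ty": 0, "tz": 0.4, "wx": 0, "wy": 5.5, "wz": 0}, {"hand": 28, "tx": -11, "ty": 0, "tz": 0.4, "wx": 0, "wy": 5.5, "wz": 0}]}}

```text
t: 7.97
eef_pos: [0.4882, -0.1202, 0.0723]
orientation: [0.572, -0.571, 0.409, -0.424]
wrist_force: [0.7, -12.3, -5.1]
width: 0.0282
```

```bash
python3 arc.py
```

```text
t 7.97 theta 1.003 radius 108.7 z 0.0723  wy needed -3.3 F [  0.7 -12.3  -5.1] Ftool [11.8  5.2 -3.1] w 0.0282 yax [ 0.018 -0.01  -1.   ]
```

>>> {"api": "move_arm", "payload": {"commands": [{"hand": 28, "tx": -11, "ty": 0, "tz": 0.3, "wx": 0.4, "wy": 5, "wz": 0.6}, {"hand": 28, "tx": -11, "ty": 0, "tz": 0.3, "wx": 0, "wy": 5, "wz": 0.3}, {"hand": 28, "tx": -11, "ty": 0, "tz": 0.4, "wx": 0, "wy": 5.5, "wz": 0}, {"hand": 28, "tx": -10, "ty": 0, "tz": 0.2, "wx": 0, "wy": 4, "wz": 0}]}}

```text
t: 8.3
eef_pos: [0.4807, -0.0813, 0.0726]
orientation: [-0.494, 0.482, -0.506, 0.517]
wrist_force: [-3.0, -12.5, -3.0]
width: 0.0282
```

```bash
python3 arc.py
```

```text
t 8.30 theta 1.370 radius 108.9 z 0.0726  wy needed -2.9 F [ -3.  -12.5  -3. ] Ftool [12.7  2.9 -2.5] w 0.0282 yax [ 0.021  0.    -1.   ]
```

>>> {"api": "move_arm", "payload": {"commands": [{"hand": 28, "tx": -6, "ty": 0, "tz": 0, "wx": 0, "wy": 0, "wz": 0}, {"hand": 15, "tx": -1, "ty": 0, "tz": 0, "wx": 0, "wy": 0, "wz": 0}, {"hand": 15, "tx": -1, "ty": 0, "tz": 0, "wx": 0, "wy": 0, "wz": 0}, {"hand": 15, "tx": -1, "ty": 0, "tz": 0, "wx": 0, "wy": 0, "wz": 0}, {"hand": 15, "tx": -1, "ty": 0, "tz": 0, "wx": 0, "wy": 0, "wz": 0}]}}

```text
t: 8.72
eef_pos: [0.4797, -0.074, 0.0729]
orientation: [-0.49, 0.483, -0.507, 0.519]
wrist_force: [-1.2, -11.9, -4.2]
width: 0.0205
```

```bash
python3 arc.py;  python3 - <<'E'
from bench import viewer
import cv2,pickle,numpy as np
c=viewer.capture("scene"); w=viewer.capture("wrist"); t=viewer.capture("top"); pickle.dump((c,t,w),open('c5.pkl','wb'))
a=cv2.resize(c['frame'][150:270,230:450],(580,316))
b=cv2.resize(w['frame'],(420,262)); d=cv2.resize(t['frame'][155:270,220:390],(380,262))
a=cv2.copyMakeBorder(a,0,0,0,220,cv2.BORDER_CONSTANT)
cv2.imwrite('pics/s5.png',cv2.convertScaleAbs(np.vstack([a,np.hstack([b,d])]),alpha=1.3))
E
python3 arc.py
```

```text
t 8.72 theta 1.435 radius 110.1 z 0.0729  wy needed 0.7 F [ -1.2 -11.9  -4.2] Ftool [11.9  4.2 -0.7] w 0.0205 yax [ 0.019 -0.006 -1.   ]
t 8.87 theta 1.435 radius 110.1 z 0.0729  wy needed 0.6 F [ -1.5 -10.7  -4.3] Ftool [10.7  4.3 -1. ] w 0.0206 yax [ 0.019 -0.006 -1.   ]
```

View pics/s5.png

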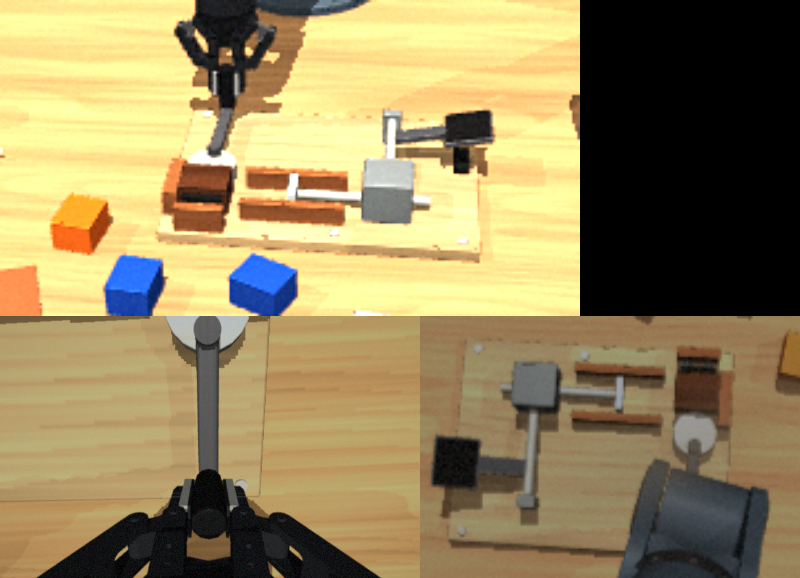

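The grip is clamped and the lever points straight away from the block. The cam touches the block, the block is against the end stop and the treadle is up. Handing in.

```bash
python3 -c "
from bench import r
print(r.finish_job())"; python3 arc.py
```

```text
the job is handed in; nothing more can be done
None
the job is handed in; nothing more can be done
```

I pressed the treadle to its stop, let it back up, then swung the cam lever to highest lift, and handed the job in at about 8.9 s with the lever still held. `finish_job` gives no verdict, so the result below rests on my own last checks.

- **Treadle and block:** at the stop, the pictures showed the pusher holding the block tight against the end stop. The treadle then came back up and the block stayed home.
- **Lever:** the fingers are closed on the grip with a measured opening of about 20.5 mm on the 22 mm grip. The lever angle is about 1.43 rad, worked out from the tool position rather than read directly. The lever pushes back with a steady 11 N or so.
- **Clamp:** the last pictures show the cam against the block. I could not measure the cam's force on the block.
- **Bystanders and block contact:** the arm never came near the can, bottle, jar or screwdriver, though I did not re-measure their positions. It did not touch the block.
- **High force:** the wrist force peaked at about 84 N for a moment at the treadle stop, under the 120 N limit, and I then eased it to 16 N. That push was through the fingertips, so I don't expect the 40 N limit on the arm and gripper body to apply.

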